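Fit the guide bush and screw the quick-thread cap home

TASK

Drop the flanged bronze bush into the threaded housing, set the round screw cap over it, turn the cap backward (anticlockwise) under light pressure until you feel its lugs drop past the thread starts, then screw it forward (clockwise) fully home so that it firmly clamps the bush by its flange. Go gently: never force the cap against the thread and do not let it go on crooked. Leave the other things on the bench where they are.

Things in the scene. Friction and masses are not known exactly. Their poses are not given: they have to be found in the camera images.
- housing: Fixed guide-bush housing: tooling plate 126 x 106 x 14 mm, on it a square flange 84 mm wide with four screws (heads reach 29 mm over the table), a round body 62 mm across up to 40 mm over the table, then the threaded neck up to 64 mm. Origin under its centre on the table, z up. Its yaw does not tell where the thread starts lie.
- rim (a point): Centre of the open top rim of the housing's neck, 64 mm over the table, z up. The neck is 38 mm across, 46 mm over its outside thread. The bore is 28.8 mm wide and 24 mm deep, flared to 33 mm at the rim.
- thread (a point): On the neck's axis, 8 mm under the rim. Right-hand thread, 3 starts 120 degrees apart at the rim, 22.5 mm lead (sinks 3.6 mm a rad clockwise), 3 mm thick. A stop on top of each thread, 86 to 92 degrees clockwise of its start, blocks what lies on top from going on clockwise; the 28 degrees from the stop to the next start are the entry, where a lug can drop past the start and then go clockwise under it.
- cap: Round fluted steel screw cap, 56 mm across, 31 mm tall, 0.17 to 0.34 kg, lying mouth down on the table; 18 mm hole in its 9.5 mm thick top. Origin at the centre of its lower, open edge, z up. Skirt 48.6 mm wide inside, with a lead-in at the mouth. Its yaw does not tell where its lugs lie.
- lugs (a point): On the cap's axis, 8.1 mm over its lower edge, amid three inner lugs (3 mm thick, 16 degrees wide, 120 degrees apart). Height of this point from the rim: +2 to -3.8 mm = lugs on top of threads or stops (anticlockwise the cap may slip 3 mm off the stops, climbs 3.6 mm a rad, then drops 7 mm past the starts); -4.6 to -6 mm = lugs in the entry, where turning on anticlockwise strikes the stops.
- roof (a point): Centre of the cap's inner roof, 21.5 mm over its lower edge. With the lugs in the entry it is about 8 mm over the rim; clockwise from there the cap sinks 3.6 mm a rad (1.5 mm axial play) until, after 1.1 to 1.5 rad, it meets the bush. Each 0.1 rad more adds some 15 N of clamping; 0.1 to 0.2 rad is tight, and it then holds by friction. Fingers gripping with 8 to 10 N slip round the cap once it is tight.
- bush: Bronze flanged guide bush standing on the table, flange up: 29 mm tall, lower 20 mm 26 mm across, flange 34 mm across (full width over its upper 4.5 mm), 0.07 kg. Origin at the centre of its underside, z up. Seated in the housing the flange lies on the rim, 5 mm of it above, and the origin is 24 mm under the rim.
- spur_gear: Bystander, to be left alone: spur gear, 49 mm across, 18 mm thick, lying flat. Origin under its centre.
- ring_gauge_2: Bystander, to be left alone: plain steel setting ring, 38 mm across, 12 mm thick, lying flat. Origin under its centre.
- hex_bolt_1: Bystander, to be left alone: hex bolt 54 mm long, lying. Origin under its centre.
- setting_rod_2: Bystander, to be left alone: setting rod with black sleeve, 70 mm long, 12 mm thick, lying near the front edge of the table. Origin under its centre.
- v_block_1: Bystander, to be left alone: ground V-block 40 x 42 x 34 mm. Origin under its centre.
- loupe: Bystander, to be left alone: black eye loupe, 33 mm across, 32 mm tall, standing. Origin under its centre.
Things that resemble listed ones, but are neither listed nor needed, are in the scene too. What is shaped like the cap but black or orange is not meant.

How it is judged:
On the way, in this order (a step that is already met when the one before it is completed fails the run):
1. the bush is seated in the housing: its flange on the rim (within 1.8 mm), upright (z of bush in the frame of rim below -0.0222 m and horizontal distance between bush and rim below 0.0025 m and angle between bush's own z axis and vertical below 0.08 rad), for 0.2 s.
2. the cap sits level over the neck and its lugs have dropped past the thread starts (cap origin at least 13 mm below the rim) (all of step 1 and horizontal distance between cap and rim below 0.003 m and angle between cap's own z axis and vertical below 0.06 rad and z of cap in the frame of rim below -0.013 m), for 0.1 s.
At the end, for the whole second after the job is handed in: The bush is seated in the housing (within 1.8 mm), the cap is screwed home over it (origin at least 15.1 mm below the rim, within 3 mm of its axis, tilted less than 0.06 rad) and presses on the bush with more than 5 N by itself, at rest (all of step 1 and horizontal distance between cap and rim below 0.003 m and angle between cap's own z axis and vertical below 0.06 rad and z of cap in the frame of rim below -0.0151 m and contact force between cap and bush above 5 N and linear speed of cap below 0.01 m/s and angular speed of cap below 0.1 rad/s); the robot touches nothing.
It fails at once if the cap is forced: more than 50 N between cap and housing (contact force between cap and housing above 50 N).
It fails at once if the cap goes on crooked: tilted more than 0.15 rad while on the neck (horizontal distance between cap and rim below 0.012 m and z of cap in the frame of rim below -0.003 m and angle between cap's own z axis and vertical above 0.15 rad).
It fails at once if another thing on the bench is moved by more than 20 mm (distance of any of spur_gear, ring_gauge_2, hex_bolt_1, setting_rod_2, v_block_1, loupe from where it was at the start of the episode above 0.02 m).
It also fails if it takes over 72 s, if anything falls off the work surface, if the arm or the gripper's body presses on something with over 40 N, if the wrist force passes 120 N, or if a joint passes its speed limit or range.

ROBOT

A 6-joint arm with a two-finger parallel gripper is mounted at the origin on a cart in front of the work surface, level with it; the furniture and walls round the work are solid. World frame = base frame: x ahead of the robot, y to its left, z up, the work surface at z = 0. Lengths are in m, angles in rad, forces in N, time in s.
With the tool pointing down it reaches from about 0.3 to 0.775 m from the base axis. Payload 14.6 kg.
Tool frame: the origin (TCP) lies between the finger pads; the fingertips stand 8 mm ahead of it and the grasp point (between the pads) lies 11 mm behind it; z points along the fingers, y is the line along which they close (so a half turn about z gives the same grasp; the last joint's range is limited). The gripper opens to 94 mm and grips with 3 to 60 N. Pads are 16 mm wide; open, the fingers measure 119 mm over their backs; the gripper's body (75 mm by 177 mm) begins 78 mm behind the grasp point.
Start: joints at [1.082, 0.3, 1.521, -0, 1.321, -0.067], TCP at [0.225, 0.502, 0.213] pointing down, gripper open.
Joint ranges: [-3.03, 3.03], [-0.79, 2.21], [0.23, 2.52], [-1.04, 4.18], [0, 3.07], [-2.55, 2.55]. Speed limits (rad/s): [2.22, 2.22, 2.57, 3.14, 3.14, 3.14].

INTERFACE

Orientations are given as a unit quaternion [x, y, z, w].
In Python, from bench import bot gives the robot as it stands.
- The arm moves only by the tool drive_tool, never from a script. Its argument "deltas" is text: rows parted by semicolons, each of 6 numbers parted by spaces: the shift along the tool's x, y, z in cm, then the turn, a rotation vector about the tool's x, y, z in degrees. In form: dx dy dz wx wy wz; .... A call has 1 to 10 rows; each row shifts and turns the commanded pose from where the row before left it, along the tool's axes as they then stand; what a row does not reach is not made up. A row lasts 1/8 s, in which the tool goes at most 62.5 mm and 10.7 degrees, less where a joint would pass 70% of its speed; a pose out of reach is approached as far as the arm can. A call with a gripper value outside its range is refused whole. "fingers" is the closure, from -1 (fully open) to 1 (shut), set as the call begins (left out, the last holds). The fingers move at their own pace and stop on an object; "force" is the grip in N (left out, the last holds). Time passes only in rows, so rows that do not move let the fingers close. It gives the time, the measured TCP pose, the force, the opening and the grip force at its end, in the units of the state.
- bot.observe(): the state, without advancing time (a new reading comes with each control period).
- bot.grab_frame(name): name is "side" or "top"; returns the picture (384x512x3 uint8, red, green, blue); there is no depth.
- bot.camera_model(name): a dict with "fx", "fy", "cx", "cy" (pixels), "eye" and "orientation" of the camera in the world. Camera axes: x right, y down, z forward; pixel columns grow to the right and rows downward; lengths in m; the calibration is good to about 2 mm. A picture is of the moment at which its call begins. camera_model takes no time and is no camera call.
- bot.close_job(): hands the job in; it is judged then, once.
Trained networks look in the newest picture that a camera, given by its name, has taken for a name from the list of things; names that differ only in an ending like _2 or _b are one class to them, and where a whole thing is asked for, a point or a joint stands for the part that bears it (a point fixed in the world has none). Each returns a list of dicts, best first, with "confidence" (0 to 1); they miss things now and then, are a little off and sometimes report something else, mostly with a low value. They report only what shows in the picture. A call takes as long as a camera call. They do not tell look-alikes from the thing itself.
- bot.boxes_of(camera, query): "location" ([x, y, z] in m, in world coordinates, good to about 4 mm: the middle of the surface that is visible of it).
- bot.place_of(camera, query): "location" ([x, y, z] in m, in world coordinates, good to about 4 mm: a listed point, or the origin of a listed thing).
The state is a dict: "clock": time; "joint_pos": joint angles; "joint_velocities": joint speeds; "joint_efforts": joint torques, N m; "tool_pos": TCP position; "orientation": TCP orientation; "contact_force": force on the tool from outside, world axes, zero at the start; "moment": the same for the moment, N m; "width": opening from 0.0 (shut) to 1.0 (fully open); "grasp_force": force on a finger pad.
Only numpy, scipy, OpenCV 4.12 (cv2) and the standard library are available. Lean on these libraries where they do the work, as an engineer would, in place of code of your own. Each camera call takes 0.05 s, during which the arm holds its last target. There are 200 camera calls.

## Working session

There is one attempt and no reset: what is moved stays moved. The work goes in short steps, Python scripts to look and compute and a tool call to move; the robot and the scene stay as the last step left them, time stands still between calls to the robot, and variables do not carry over. Pictures are saved under pics/ and viewed, at most 10 in all, crops included, and the job is handed in when it is done.

Besides the shell and the picture viewer there is one more tool, called by a JSON object that holds its "method" and its "body". drive_tool: Moves the arm, as the interface text tells. Its arguments: {"type":"object","properties":{"deltas":{"type":"string"},"fingers":{"type":"number"},"force":{"type":"number"}},"required":["deltas"]}

```bash
mkdir -p pics
cat > h.py <<'E'
from bench import bot
import numpy as np, cv2
from scipy.spatial.transform import Rotation as R
def proj(cam,p):
    m=bot.camera_model(cam); q=R.from_quat(m["orientation"]).inv().apply(np.array(p)-m["eye"])
    return np.round([m["fx"]*q[0]/q[2]+m["cx"], m["fy"]*q[1]/q[2]+m["cy"]],1)
def ray(cam,u,v):
    m=bot.camera_model(cam); d=R.from_quat(m["orientation"]).apply([(u-m["cx"])/m["fx"],(v-m["cy"])/m["fy"],1])
    return np.array(m["eye"]),d/np.linalg.norm(d)
def atz(cam,u,v,z):
    e,d=ray(cam,u,v); return e+d*(z-e[2])/d[2]
def tri(a,b):
    (e1,d1),(e2,d2)=a,b
    s=np.linalg.lstsq(np.c_[d1,-d2],e2-e1,rcond=None)[0]
    p,q=e1+d1*s[0],e2+d2*s[1]; return (p+q)/2,np.linalg.norm(p-q)
def save(n,im): cv2.imwrite("pics/"+n,cv2.cvtColor(im,cv2.COLOR_RGB2BGR))
E
python3 - <<'E'
from h import *
np.set_printoptions(precision=4,suppress=True)
a=bot.grab_frame("side");b=bot.grab_frame("top")
save("s0.png",a);save("t0.png",b)
for c in("side","top"):
    print(c,bot.camera_model(c))
    for n in("cap","bush","housing","rim","lugs"):
        for r in bot.place_of(c,n): print(n,np.round(r["location"],4),round(r["confidence"],2),proj(c,r["location"]))
o=bot.observe();print(o)
E
```

```text
side {'fx': 479.48114822932325, 'fy': 479.48114822932325, 'cx': 261.5184412868876, 'cy': 196.08694994152737, 'eye': array([-0.1045, -0.9659,  0.5603]), 'orientation': array([ 0.7989, -0.2568,  0.1701, -0.5166])}
cap [0.5889 0.1309 0.002 ] 0.64 [232.7 189.4]
cap [ 0.5098  0.2134 -0.0018] 0.6 [195.4 187.6]
cap [ 0.4432  0.1304 -0.0024] 0.59 [188.7 202.8]
bush [ 0.4815 -0.2109 -0.0003] 0.66 [274.  249.2]
housing [ 0.5225 -0.0046  0.0009] 0.77 [239.3 212. ]
rim [ 0.5224 -0.0014  0.0601] 0.75 [238.3 191.2]
lugs [0.4458 0.129  0.0075] 0.69 [189.6 199.5]
lugs [0.5103 0.2166 0.0098] 0.66 [194.8 183.7]
lugs [0.5922 0.1279 0.0045] 0.65 [234.2 188.7]
top {'fx': 409.3032998289778, 'fy': 409.3032998289778, 'cx': 260.3726387803011, 'cy': 185.61976387036867, 'eye': array([ 0.3617, -0.065 ,  0.9967]), 'orientation': array([ 0.743 , -0.6608,  0.0695, -0.0799])}
cap [ 0.4459  0.1304 -0.0011] 0.89 [185.8 229.2]
cap [ 0.5916  0.1335 -0.0015] 0.81 [193.6 171.5]
cap [ 0.5108  0.2118 -0.0013] 0.58 [157.4 199.3]
cap [ 0.5215 -0.003   0.0636] 0.38 [242.8 200.5]
bush [ 0.4808 -0.2104  0.0011] 0.68 [326.5 231.2]
housing [ 0.5206 -0.0038  0.    ] 0.76 [244.2 205.4]
rim [ 0.5209 -0.0027  0.0646] 0.74 [242.6 200.6]
lugs [0.5109 0.2107 0.0103] 0.88 [156.7 198.5]
lugs [0.446  0.1305 0.007 ] 0.77 [185.2 228.8]
lugs [0.5894 0.1313 0.0101] 0.62 [193.6 171.3]
{'clock': 0.6, 'joint_pos': array([ 1.0824,  0.2999,  1.521 , -0.    ,  1.3207, -0.0666]), 'joint_velocities': array([ 0.0015,  0.0012, -0.0001,  0.0001,  0.0005,  0.0008]), 'joint_efforts': array([ -0.0002, -53.1483, -35.2828,   0.0708,   0.0213,  -0.    ]), 'tool_pos': array([0.2252, 0.5018, 0.2134]), 'orientation': array([ 0.2093,  0.9778, -0.    ,  0.    ]), 'contact_force': array([ 0.5084, -0.5011, -0.3428]), 'moment': array([ 0.02  , -0.0246, -0.0025]), 'grasp_force': 0.0, 'width': 0.9990837533549382}
```

Run:
```python
from h import *
b=cv2.imread("pics/t0.png");a=cv2.imread("pics/s0.png")
t=cv2.resize(b[140:290,130:380],(800,480),interpolation=cv2.INTER_CUBIC)
cv2.imwrite("pics/tc.png",t)
s=cv2.resize(a[150:300,160:360],(800,600),interpolation=cv2.INTER_CUBIC)
cv2.imwrite("pics/sc.png",s)
```

```text
(no output)
```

View pics/tc.png

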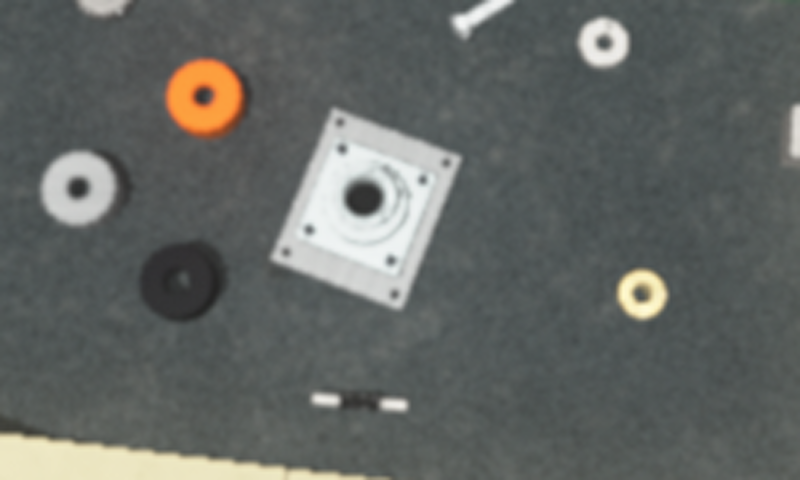

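View pics/sc.png

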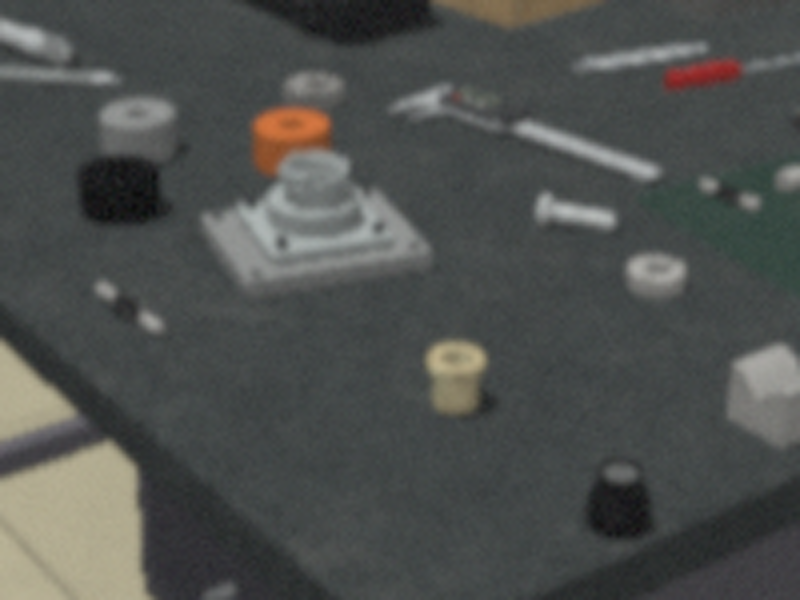

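The top crop shows three cap-shaped things: steel (80,188), orange (204,97) and black (182,280), at full-picture pixels (155,199), (194,170) and (187,228). The plain steel one fits the description, and the enlarged crop confirms it. The bush is the bronze piece at (642,294), with its flange up in the side view at (457,357). The rim is at (364,198).

Run:
```python
from h import *
np.set_printoptions(precision=4,suppress=True)
for n,s,t,z in(("bush",(274.2,239.2),(330.6,231.9),.029),("cap",(194.5,178),(154.9,198.6),.031),("rim",(238.7,189.5),(243.7,201.9),.064)):
    print(n,*tri(ray("side",*s),ray("top",*t)),atz("top",*t,z),atz("side",*s,z))
o=bot.observe(); print(R.from_quat(o["orientation"]).as_matrix())
for n in("ring_gauge_2","loupe","v_block_1","hex_bolt_1"):
    print(n,[np.round(r["location"],3) for r in bot.place_of("side",n)[:2]])
```

```text
bush [ 0.4771 -0.2161  0.0295] 0.0007035088666916579 [ 0.4769 -0.216   0.029 ] [ 0.4781 -0.2155  0.029 ]
cap [0.5067 0.2093 0.0312] 0.0006033797821299098 [0.507  0.2092 0.031 ] [0.5067 0.2099 0.031 ]
rim [ 0.519  -0.0063  0.0672] 0.0026019395596838728 [ 0.5183 -0.0055  0.064 ] [ 0.5243 -0.0005  0.064 ]
[[-0.9124  0.4094 -0.    ]
 [ 0.4094  0.9124 -0.0001]
 [-0.     -0.0001 -1.    ]]
ring_gauge_2 [array([ 0.674, -0.172, -0.001])]
loupe [array([ 0.472, -0.363,  0.   ])]
v_block_1 [array([ 0.614, -0.338, -0.   ]), array([0.506, 0.215, 0.021])]
hex_bolt_1 [array([ 0.683, -0.074,  0.003])]
```

Run:
```python
from h import *
np.set_printoptions(precision=4,suppress=True)
b=cv2.imread("pics/t0.png").astype(int);a=cv2.imread("pics/s0.png").astype(int)
def cen(im,box,f,c):
    x0,x1,y0,y1=box; m=f(im[y0:y1,x0:x1]).astype(np.uint8)
    n,l,s,ce=cv2.connectedComponentsWithStats(m); i=1+np.argmax(s[1:,4])
    cs,_=cv2.findContours((l==i).astype(np.uint8),cv2.RETR_EXTERNAL,cv2.CHAIN_APPROX_NONE)
    e=cv2.fitEllipse(max(cs,key=len)); print(c,s[i],ce[i]+[x0,y0],np.array(e[0])+[x0,y0],e[1]); return np.array(e[0])+[x0,y0]
p=cen(b,(318,344,218,246),lambda i:i.max(2)>130,"bush top"); print(atz("top",*p,.029))
p=cen(b,(138,174,182,216),lambda i:i.max(2)>125,"cap top"); print(atz("top",*p,.0155),atz("top",*p,.031))
p=cen(b,(234,252,194,210),lambda i:i.max(2)<100,"bore"); print(atz("top",*p,.055),atz("top",*p,.064))
for n,pts in(("bush",[(.481,-.2106,.029),(.477,-.216,.029)]),("cap",[(.5105,.213,.031),(.507,.209,.031)]),("rim",[(.5217,-.003,.064),(.519,-.006,.064)])):
    for q in pts: print(n,q,proj("top",q),proj("side",q))
# zoomed panels with overlays
def panel(cam,im,z,r,pts):
    u,v=proj(cam,pts[0]+(z,)); x0,y0=int(u)-20,int(v)-20
    c=cv2.resize(im[y0:y0+40,x0:x0+40].astype(np.uint8),(260,260),interpolation=cv2.INTER_NEAREST)
    for (x,y),col in zip(pts,((0,0,255),(0,255,0))):
        P=[(proj(cam,(x+r*np.cos(t),y+r*np.sin(t),z))-[x0-.5,y0-.5])*6.5 for t in np.linspace(0,6.28,40)]
        cv2.polylines(c,[np.int32(P)],True,col,1)
    return c
L=[(.029,.017,[(.481,-.2106),(.477,-.216)]),(.031,.028,[(.5105,.213),(.507,.209)]),(.064,.019,[(.5217,-.003),(.519,-.006)])]
cv2.imwrite("pics/ov.png",np.vstack([np.hstack([panel(c,im,*l) for l in L]) for c,im in(("top",b),("side",a))]))
```

```text
bush top [  5   6  16  16 187] [330.2246 231.4759] [330.2245 231.4824] (15.007193565368652, 15.174174308776855)
[ 0.4778 -0.215   0.029 ]
cap top [  5   5  23  24 402] [153.9403 198.4328] [153.9455 198.4242] (22.05165672302246, 23.35749053955078)
[0.5095 0.216  0.0155] [0.5072 0.2115 0.031 ]
bore [ 4  3 11 10 88] [243.2045 201.4886] [243.1698 201.4957] (9.296723365783691, 10.227699279785156)
[ 0.5207 -0.0036  0.055 ] [ 0.5191 -0.0042  0.064 ]
bush (0.481, -0.2106, 0.029) [328.5 229.9] [273.9 238. ]
bush (0.477, -0.216, 0.029) [330.6 231.8] [274.  239.4]
cap (0.5105, 0.213, 0.031) [153.6 197. ] [195.1 177.4]
cap (0.507, 0.209, 0.031) [155.  198.6] [194.7 178.1]
rim (0.5217, -0.003, 0.064) [242.8 200.4] [238.4 190. ]
rim (0.519, -0.006, 0.064) [244.  201.6] [238.2 190.7]
```

View pics/ov.png

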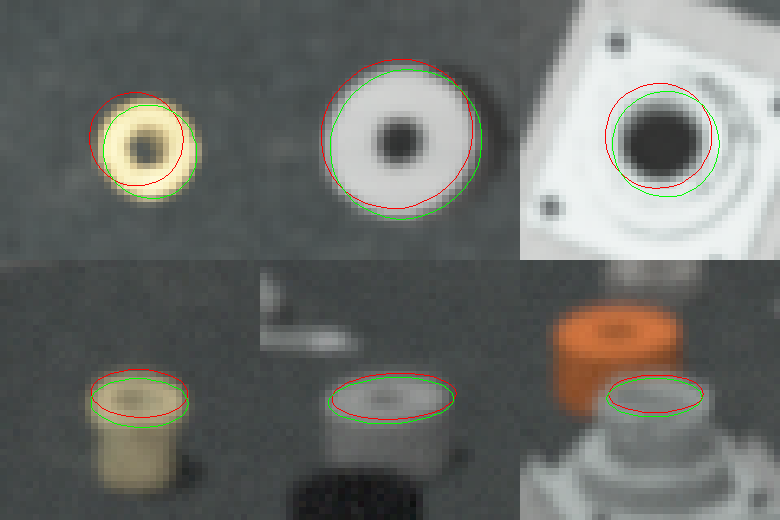

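The two estimates bracket each object in the overlay: bush (0.4795,-0.2125), cap (0.509,0.212), rim (0.5205,-0.0035). The crosswise squeezes will refine these. Next I turn the wrist and travel to the bush.

{"method": "drive_tool", "body": {"deltas": "0 0 0 0 0 9.4; 0 0 0 0 0 9.4; 0 0 0 0 0 9.4; 0 0 0 0 0 9.4; 0 0 0 0 0 9.4; 0 0 0 0 0 9.4; 0 0 0 0 0 9.4; -5.1 1.8 0 0 0 0; -5.1 1.8 0 0 0 0; -5.1 1.8 0 0 0 0", "fingers": -1, "force": 4}}

```text
clock: 2.05
tool_pos: [0.2795, 0.3473, 0.2135]
orientation: [0.707, 0.707, 0.0, 0.0]
contact_force: [0.9, 0.3, 0.7]
width: 0.999
grasp_force: 0.0
```

{"method": "drive_tool", "body": {"deltas": "-5.1 1.8 0 0 0 0; -5.1 1.8 0 0 0 0; -5.1 1.8 0 0 0 0; -5.1 1.8 0 0 0 0; -5.1 1.8 0 0 0 0; -5.1 1.8 0 0 0 0; -5.1 1.8 0 0 0 0; -5.1 1.8 0 0 0 0; -5.1 1.8 0 0 0 0; -5.1 1.8 0 0 0 0"}}

```text
clock: 3.3
tool_pos: [0.4599, -0.163, 0.2136]
orientation: [0.707, 0.707, 0.0, 0.0]
contact_force: [0.3, 0.4, -0.0]
width: 1.004
grasp_force: 0.0
```

{"method": "drive_tool", "body": {"deltas": "-4.95 1.96 0 0 0 0; 0 0 5 0 0 0; 0 0 5 0 0 0; 0 0 5 0 0 0; 0 0 3.05 0 0 0; 0 0 0 0 0 0"}}

```text
clock: 4.05
tool_pos: [0.4782, -0.2101, 0.0313]
orientation: [0.707, 0.707, -0.001, -0.002]
contact_force: [1.4, 0.2, 0.3]
width: 0.998
grasp_force: 0.0
```

{"method": "drive_tool", "body": {"deltas": "0 0 0 0 0 0; 0 0 0 0 0 0; 0 0 0 0 0 0; 0 0 0 0 0 0; 0 0 0 0 0 0; 0 0 0 0 0 0", "fingers": 1, "force": 4}}

```text
clock: 4.8
tool_pos: [0.4792, -0.2106, 0.033]
orientation: [0.707, 0.707, -0.0, -0.0]
contact_force: [0.0, 0.1, -0.3]
width: 0.398
grasp_force: 0.0
```

{"method": "drive_tool", "body": {"deltas": "0 0 0 0 0 0; 0 0 0 0 0 0; 0 0 0 0 0 0"}}

```text
clock: 5.18
tool_pos: [0.4791, -0.2106, 0.0329]
orientation: [0.707, 0.707, -0.0, -0.0]
contact_force: [-0.6, 0.6, 0.5]
width: 0.357
grasp_force: 4.0
```

{"method": "drive_tool", "body": {"deltas": "0 0 0 0 0 0; 0 0 0 0 0 10; 0 0 0 0 0 10; 0 0 0 0 0 10; 0 0 0 0 0 10; 0 0 0 0 0 10; 0 0 0 0 0 10; 0 0 0 0 0 10; 0 0 0 0 0 10; 0 0 0 0 0 10", "fingers": -0.06}}

```text
clock: 6.42
tool_pos: [0.4792, -0.2106, 0.0329]
orientation: [1.0, -0.003, 0.0, 0.0]
contact_force: [-0.8, 0.8, -0.1]
width: 0.534
grasp_force: 0.0
```

{"method": "drive_tool", "body": {"deltas": "0 0 0 0 0 0; 0 0 0 0 0 0; 0 0 0 0 0 0; 0 0 0 0 0 0", "fingers": 1, "force": 6}}

```text
clock: 6.92
tool_pos: [0.4792, -0.2106, 0.033]
orientation: [1.0, 0.001, 0.0, 0.0]
contact_force: [0.4, -0.6, 0.8]
width: 0.352
grasp_force: 6.0
```

{"method": "drive_tool", "body": {"deltas": "0 0 -2 0 0 0; 0 0 -3 0 0 0; 0 0 -3 0 0 0; 0.84 -4.15 0 0 0 0; 0.84 -4.15 0 0 0 0; 0.84 -4.15 0 0 0 0; 0.84 -4.15 0 0 0 0; 0.82 -4.15 0 0 0 0; 0 0 2 0 0 0; 0 0 1.7 0 0 0"}}

```text
clock: 8.18
tool_pos: [0.5207, -0.0027, 0.0751]
orientation: [1.0, 0.001, -0.0, -0.0]
contact_force: [0.2, -0.3, -0.3]
width: 0.355
grasp_force: 6.0
```

{"method": "drive_tool", "body": {"deltas": "0 0 0 0 0 0; 0 0 0 0 0 0"}}

```text
clock: 8.43
tool_pos: [0.521, -0.0035, 0.0763]
orientation: [1.0, -0.0, 0.0, 0.0]
contact_force: [0.7, 0.1, -1.0]
width: 0.352
grasp_force: 6.0
```

Run:
```python
from h import *
np.set_printoptions(precision=4,suppress=True)
a=bot.grab_frame("side");b=bot.grab_frame("top");save("s1.png",a);save("t1.png",b)
for c in("side","top"):
    for n in("bush","rim","housing"):
        for r in bot.place_of(c,n)[:2]: print(c,n,np.round(r["location"],4),round(r["confidence"],2))
print(bot.observe()["tool_pos"])
A=cv2.resize(cv2.cvtColor(a,4)[145:225,190:290],(500,400),interpolation=2);
B=cv2.resize(cv2.cvtColor(b,4)[160:240,200:260],(300,400),interpolation=2)
cv2.imwrite("pics/c1.png",np.hstack([A,B]))
```

```text
side bush [ 0.5213 -0.0024  0.0451] 0.59
side rim [ 0.5208 -0.0052  0.0612] 0.71
side housing [ 0.5202 -0.0038 -0.0036] 0.7
[ 0.5209 -0.0031  0.0761]
```

View pics/c1.png

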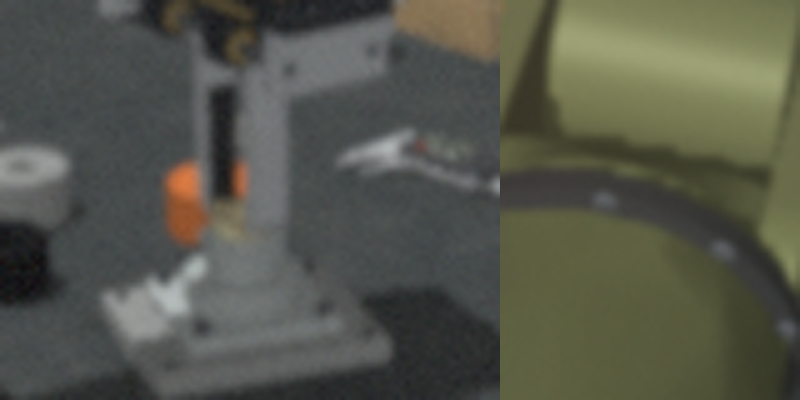

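The picture shows the bush already hanging in the neck, 3 mm short of seated with no side force, so the axis is good to about 1.4 mm. I lower it a little and let it drop.

{"method": "drive_tool", "body": {"deltas": "0 0 0.2 0 0 0; 0 0 0 0 0 0"}}

```text
clock: 9.07
tool_pos: [0.5207, -0.003, 0.0737]
orientation: [1.0, 0.0, -0.0, -0.0]
contact_force: [0.2, -0.5, -1.7]
width: 0.353
grasp_force: 6.0
```

{"method": "drive_tool", "body": {"deltas": "0 0 0 0 0 0; 0 0 0 0 0 0; 0 0 0 0 0 0; 0 0 0 0 0 0; 0 0 -4 0 0 0; 0 0 -4 0 0 0; 0 0 -4 0 0 0; 0 -4.5 0 0 0 0; 0 -4.5 0 0 0 0; 0 -4.5 0 0 0 0", "fingers": -0.4}}

```text
clock: 10.32
tool_pos: [0.5207, 0.1333, 0.1941]
orientation: [1.0, 0.0, 0.0, -0.0]
contact_force: [1.3, -0.2, -0.5]
width: 0.696
grasp_force: 0.0
```

{"method": "drive_tool", "body": {"deltas": "-0.5 -4 0 0 0 0; -0.6 -3.7 0 0 0 0; 0 0 5 0 0 0; 0 0 5 0 0 0; 0 0 5 0 0 0; 0 0 3.2 0 0 0; 0 0 0 0 0 0", "fingers": -1}}

```text
clock: 11.2
tool_pos: [0.5094, 0.2088, 0.0106]
orientation: [1.0, 0.0, -0.001, 0.0]
contact_force: [0.4, -0.0, -0.4]
width: 1.003
grasp_force: 0.0
```

{"method": "drive_tool", "body": {"deltas": "0 0 0 0 0 0; 0 0 0 0 0 0; 0 0 0 0 0 0; 0 0 0 0 0 0; 0 0 0 0 0 0; 0 0 0 0 0 0; 0 0 0 0 0 0", "fingers": 1, "force": 5}}

```text
clock: 12.08
tool_pos: [0.5099, 0.2091, 0.0122]
orientation: [1.0, 0.0, 0.0, -0.0]
contact_force: [-0.6, 2.4, 3.6]
width: 0.585
grasp_force: 5.0
```

{"method": "drive_tool", "body": {"deltas": "0 0 0 0 0 0; 0 0 0 0 0 0; 0 0 0 0 0 -10; 0 0 0 0 0 -10; 0 0 0 0 0 -10; 0 0 0 0 0 -10; 0 0 0 0 0 -10; 0 0 0 0 0 -10; 0 0 0 0 0 -10; 0 0 0 0 0 -10", "fingers": -0.49}}

```text
clock: 13.32
tool_pos: [0.5096, 0.2088, 0.0117]
orientation: [0.764, 0.645, -0.0, -0.0]
contact_force: [-0.9, 0.9, -0.4]
width: 0.744
grasp_force: 0.0
```

{"method": "drive_tool", "body": {"deltas": "0 0 0 0 0 -10; 0 0 0 0 0 0; 0 0 0 0 0 0; 0 0 0 0 0 0; 0 0 0 0 0 0; 0 0 0 0 0 0", "fingers": 1, "force": 12}}

```text
clock: 14.08
tool_pos: [0.5097, 0.2089, 0.0119]
orientation: [0.707, 0.707, -0.0, -0.0]
contact_force: [0.1, 1.2, -1.9]
width: 0.585
grasp_force: 12.0
```

{"method": "drive_tool", "body": {"deltas": "0 0 -2 0 0 0; 0 0 -3.5 0 0 0; 0 0 -3.5 0 0 0; 0 0 0 0 0 0"}}

```text
clock: 14.58
tool_pos: [0.5109, 0.2093, 0.1042]
orientation: [0.707, 0.707, 0.002, 0.001]
contact_force: [-0.8, -0.2, -2.4]
width: 0.584
grasp_force: 12.0
```

Run:
```python
from h import *
a=bot.grab_frame("side");b=bot.grab_frame("top")
for c in("side","top"):
    for n in("bush","rim","cap","roof"):
        for r in bot.place_of(c,n)[:2]: print(c,n,np.round(r["location"],4),round(r["confidence"],2))
print(bot.observe()["tool_pos"])
A=cv2.resize(cv2.cvtColor(a,4)[120:220,140:280],(560,400),interpolation=2);
B=cv2.resize(cv2.cvtColor(b,4)[182:222,224:264],(240,240),interpolation=2)
B=cv2.copyMakeBorder(B,0,160,0,0,0)
cv2.imwrite("pics/c2.png",np.hstack([A,B]))
```

```text
side bush [ 0.5237 -0.0018  0.0402] 0.38
side rim [ 0.5262 -0.0019  0.0625] 0.86
side cap [0.5112 0.2113 0.0915] 0.8
side cap [0.5908 0.1308 0.0008] 0.75
side roof [0.4468 0.1284 0.0204] 0.91
side roof [0.5069 0.2094 0.1157] 0.78
top bush [0.5226 0.0008 0.0438] 0.73
top bush [0.5147 0.2069 0.1   ] 0.73
top rim [ 0.5187 -0.0025  0.0628] 0.6
top cap [ 4.494e-01  1.295e-01 -3.000e-04] 0.83
top cap [0.5167 0.2115 0.0886] 0.73
top roof [0.4486 0.127  0.0227] 0.82
top roof [0.5908 0.1297 0.0189] 0.78
[0.50960862 0.20889559 0.10149708]
```

View pics/c2.png

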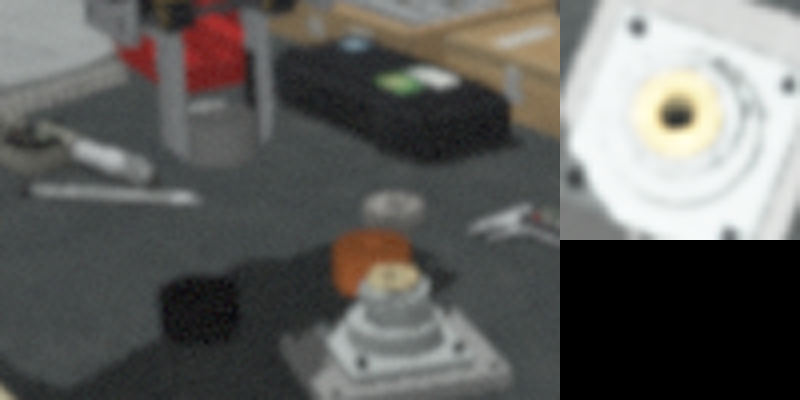

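The picture shows the bush flange seated flat on the neck and the cap held level in the fingers. I carry the cap over the neck.

{"method": "drive_tool", "body": {"deltas": "-4.24 0.23 0 0 0 0; -4.24 0.23 0 0 0 0; -4.24 0.23 0 0 0 0; -4.24 0.23 0 0 0 0; -4.24 0.24 0 0 0 0; 0 0 0 0 0 0; 0 0 1.2 0 0 0; 0 0 0.8 0 0 0; 0 0 0 0 0 0; 0 0 0 0 0 0"}}

```text
clock: 16.32
tool_pos: [0.5215, -0.0026, 0.082]
orientation: [0.707, 0.708, 0.0, 0.0]
contact_force: [-0.0, 0.0, -1.6]
width: 0.585
grasp_force: 12.0
```

{"method": "drive_tool", "body": {"deltas": "0 0 0.2 0 0 0; 0 0 0.2 0 0 0; 0 0 0.2 0 0 0; 0 0 0.1 0 0 0; 0 0 0.1 0 0 0; 0 0 0 0 0 0"}}

```text
clock: 17.08
tool_pos: [0.5214, -0.0031, 0.0739]
orientation: [0.707, 0.707, -0.0, -0.0]
contact_force: [-0.2, 0.4, -2.4]
width: 0.588
grasp_force: 12.0
```

{"method": "drive_tool", "body": {"deltas": "0 0 0.1 0 0 0; 0 0 0.1 0 0 0; 0 0 0.1 0 0 0; 0 0 0 0 0 0"}}

```text
clock: 17.58
tool_pos: [0.5214, -0.003, 0.0709]
orientation: [0.707, 0.707, -0.0, -0.0]
contact_force: [-0.4, 0.2, -2.2]
width: 0.585
grasp_force: 12.0
```

{"method": "drive_tool", "body": {"deltas": "0 0 0.1 0 0 0; 0 0 0.1 0 0 0; 0 0 0 0 0 0"}}

```text
clock: 17.95
tool_pos: [0.5214, -0.0031, 0.0689]
orientation: [0.707, 0.707, -0.0, -0.0]
contact_force: [0.7, -0.3, -3.1]
width: 0.587
grasp_force: 12.0
```

{"method": "drive_tool", "body": {"deltas": "0 0 0.1 0 0 0; 0 0 0 0 0 0"}}

```text
clock: 18.2
tool_pos: [0.5214, -0.003, 0.0679]
orientation: [0.707, 0.707, -0.0, -0.0]
contact_force: [0.2, -0.2, -2.3]
width: 0.587
grasp_force: 12.0
```

{"method": "drive_tool", "body": {"deltas": "0 0 0.1 0 0 0; 0 0 0 0 0 0"}}

```text
clock: 18.45
tool_pos: [0.5213, -0.0031, 0.0668]
orientation: [0.707, 0.707, -0.0, -0.0]
contact_force: [-1.0, -0.3, -2.6]
width: 0.588
grasp_force: 12.0
```

{"method": "drive_tool", "body": {"deltas": "0 0 0.1 0 0 0; 0 0 0 0 0 0"}}

```text
clock: 18.7
tool_pos: [0.5213, -0.0031, 0.0659]
orientation: [0.707, 0.707, -0.0, -0.0]
contact_force: [-1.1, -0.9, -1.3]
width: 0.59
grasp_force: 12.0
```

{"method": "drive_tool", "body": {"deltas": "0 0 0.1 0 0 0; 0 0 0 0 0 0"}}

```text
clock: 18.95
tool_pos: [0.5214, -0.0031, 0.0649]
orientation: [0.707, 0.707, -0.0, -0.0]
contact_force: [-1.5, -2.7, -1.7]
width: 0.587
grasp_force: 12.0
```

{"method": "drive_tool", "body": {"deltas": "0 0 0.1 0 0 0; 0 0 0 0 0 0"}}

```text
clock: 19.2
tool_pos: [0.5215, -0.0031, 0.0642]
orientation: [0.707, 0.707, -0.0, 0.0]
contact_force: [-3.4, -3.3, 4.2]
width: 0.586
grasp_force: 12.0
```

Contact came with the lug point about 3.7 mm under the rim, so the lugs rest low on the threads. I ease off the side load, then turn anticlockwise and let the cap climb 0.6 mm per 10°.

{"method": "drive_tool", "body": {"deltas": "-0.04 -0.04 0 0 0 0; 0 0 -0.03 0 0 -5; 0 0 -0.03 0 0 -5; 0 0 0 0 0 0"}}

```text
clock: 19.7
tool_pos: [0.5214, -0.0032, 0.0648]
orientation: [0.643, 0.766, 0.0, 0.0]
contact_force: [0.3, 1.1, 4.3]
width: 0.587
grasp_force: 12.0
```

{"method": "drive_tool", "body": {"deltas": "0 0 -0.06 0 0 -9; 0 0 -0.06 0 0 -9; 0 0 0 0 0 0"}}

```text
clock: 20.08
tool_pos: [0.5214, -0.0034, 0.066]
orientation: [0.516, 0.857, 0.0, 0.0]
contact_force: [-0.6, 0.7, 4.8]
width: 0.587
grasp_force: 12.0
```

{"method": "drive_tool", "body": {"deltas": "0 0 -0.06 0 0 -9; 0 0 -0.06 0 0 -9; 0 0 0 0 0 0"}}

```text
clock: 20.45
tool_pos: [0.5213, -0.0034, 0.0671]
orientation: [0.377, 0.926, 0.0, 0.0]
contact_force: [-1.3, -0.8, 4.6]
width: 0.587
grasp_force: 12.0
```

{"method": "drive_tool", "body": {"deltas": "0 0 -0.06 0 0 -9; 0 0 -0.05 0 0 -9; 0 0 0 0 0 0"}}

```text
clock: 20.82
tool_pos: [0.5213, -0.0035, 0.0682]
orientation: [0.228, 0.974, 0.0, 0.0]
contact_force: [-0.2, -0.7, 4.7]
width: 0.589
grasp_force: 12.0
```

{"method": "drive_tool", "body": {"deltas": "0 0 -0.05 0 0 -8; 0 0 0 0 0 0"}}

```text
clock: 21.08
tool_pos: [0.5212, -0.0035, 0.0686]
orientation: [0.159, 0.987, 0.0, 0.0]
contact_force: [-0.5, -0.5, 5.6]
width: 0.594
grasp_force: 12.0
```

{"method": "drive_tool", "body": {"deltas": "0 0 -0.05 0 0 -8; 0 0 0 0 0 0"}}

```text
clock: 21.32
tool_pos: [0.5211, -0.0035, 0.069]
orientation: [0.09, 0.996, -0.0, 0.0]
contact_force: [0.5, 0.2, 4.0]
width: 0.587
grasp_force: 12.0
```

{"method": "drive_tool", "body": {"deltas": "0 0 -0.04 0 0 -6; 0 0 0 0 0 0"}}

```text
clock: 21.58
tool_pos: [0.5207, -0.0034, 0.0689]
orientation: [0.038, 0.999, 0.0, -0.001]
contact_force: [0.5, 0.7, -0.9]
width: 0.59
grasp_force: 12.0
```

{"method": "drive_tool", "body": {"deltas": "0 0 -0.03 0 0 -6; 0 0 0 0 0 0"}}

```text
clock: 21.82
tool_pos: [0.5207, -0.0034, 0.0693]
orientation: [-0.015, 1.0, 0.0, -0.0]
contact_force: [-0.2, 0.2, -2.0]
width: 0.585
grasp_force: 12.0
```

Force fell away between 80° and 92°, so the lugs are past the starts. I lower gently into the entry.

{"method": "drive_tool", "body": {"deltas": "0 0 0.1 0 0 0; 0 0 0.1 0 0 0; 0 0 0 0 0 0"}}

```text
clock: 22.2
tool_pos: [0.521, -0.0034, 0.0676]
orientation: [-0.017, 1.0, 0.0, -0.0]
contact_force: [0.3, 0.1, -2.9]
width: 0.587
grasp_force: 12.0
```

{"method": "drive_tool", "body": {"deltas": "0 0 0.1 0 0 0; 0 0 0.1 0 0 0; 0 0 0 0 0 0"}}

```text
clock: 22.58
tool_pos: [0.521, -0.0034, 0.0657]
orientation: [-0.018, 1.0, -0.0, -0.0]
contact_force: [0.2, 0.2, -2.3]
width: 0.587
grasp_force: 12.0
```

{"method": "drive_tool", "body": {"deltas": "0 0 0.1 0 0 0; 0 0 0 0 0 0"}}

```text
clock: 22.82
tool_pos: [0.521, -0.0034, 0.0647]
orientation: [-0.018, 1.0, 0.0, -0.0]
contact_force: [0.9, -0.2, -2.3]
width: 0.587
grasp_force: 12.0
```

{"method": "drive_tool", "body": {"deltas": "0 0 0.1 0 0 0; 0 0 0 0 0 0"}}

```text
clock: 23.08
tool_pos: [0.521, -0.0035, 0.0637]
orientation: [-0.018, 1.0, 0.0, -0.0]
contact_force: [0.0, -0.6, -1.8]
width: 0.586
grasp_force: 12.0
```

{"method": "drive_tool", "body": {"deltas": "0 0 0.1 0 0 0; 0 0 0 0 0 0"}}

```text
clock: 23.32
tool_pos: [0.5211, -0.0035, 0.0627]
orientation: [-0.018, 1.0, -0.0, -0.0]
contact_force: [-0.5, -0.9, -1.7]
width: 0.586
grasp_force: 12.0
```

{"method": "drive_tool", "body": {"deltas": "0 0 0.05 0 0 0; 0 0 0 0 0 0"}}

```text
clock: 23.58
tool_pos: [0.5211, -0.0034, 0.0625]
orientation: [-0.018, 1.0, -0.0, 0.0]
contact_force: [-1.1, -0.5, 2.4]
width: 0.585
grasp_force: 12.0
```

Contact at 5.5 mm under the rim means the lugs sit in the entry. I centre in the axial play and screw clockwise, sinking with the lead.

{"method": "drive_tool", "body": {"deltas": "0 0 -0.05 0 0 0; 0 0 0.03 0 0 5; 0 0 0.03 0 0 5; 0 0 0 0 0 0", "force": 10}}

```text
clock: 24.08
tool_pos: [0.521, -0.0034, 0.062]
orientation: [0.069, 0.998, 0.0, -0.0]
contact_force: [0.4, 0.2, -2.7]
width: 0.585
grasp_force: 10.0
```

{"method": "drive_tool", "body": {"deltas": "0 0 0.06 0 0 9; 0 0 0.05 0 0 9; 0 0 0 0 0 0"}}

```text
clock: 24.45
tool_pos: [0.521, -0.0034, 0.0609]
orientation: [0.223, 0.975, -0.0, -0.0]
contact_force: [1.4, 0.1, -2.4]
width: 0.581
grasp_force: 10.0
```

{"method": "drive_tool", "body": {"deltas": "0 0 0.06 0 0 9; 0 0 0.05 0 0 9; 0 0 0 0 0 0"}}

```text
clock: 24.82
tool_pos: [0.521, -0.0035, 0.0599]
orientation: [0.372, 0.928, -0.0, -0.0]
contact_force: [-0.5, -0.2, -2.6]
width: 0.591
grasp_force: 10.0
```

{"method": "drive_tool", "body": {"deltas": "0 0 0.06 0 0 9; 0 0 0.05 0 0 9; 0 0 0 0 0 0"}}

```text
clock: 25.2
tool_pos: [0.5214, -0.0035, 0.0592]
orientation: [0.512, 0.859, 0.0, 0.0]
contact_force: [0.6, -0.7, 2.2]
width: 0.588
grasp_force: 10.0
```

{"method": "drive_tool", "body": {"deltas": "0 0 0 0 0 7; 0 0 0 0 0 0"}}

```text
clock: 25.45
tool_pos: [0.5214, -0.0035, 0.0592]
orientation: [0.563, 0.826, 0.0, 0.0]
contact_force: [0.6, -0.6, 3.5]
width: 0.591
grasp_force: 10.0
```

{"method": "drive_tool", "body": {"deltas": "0 0 0 0 0 7; 0 0 0 0 0 0"}}

```text
clock: 25.7
tool_pos: [0.5213, -0.0035, 0.0591]
orientation: [0.613, 0.79, 0.0, 0.0]
contact_force: [0.1, -2.2, 5.5]
width: 0.587
grasp_force: 10.0
```

```bash
python3 -c "
from bench import bot
o=bot.observe();print(o['moment'],o['contact_force'],o['tool_pos'],o['orientation'])"
```

```text
[-0.32417667  0.14674817  0.00091546] [ 0.07552102 -2.23701441  5.45399515] [ 0.52125548 -0.00352941  0.05914872] [6.12982591e-01 7.90096354e-01 1.17481480e-04 2.84533770e-04]
```

{"method": "drive_tool", "body": {"deltas": "0 0 0 0 0 7; 0 0 0 0 0 0"}}

```text
clock: 25.95
tool_pos: [0.521, -0.0035, 0.059]
orientation: [0.66, 0.751, -0.0, 0.0]
contact_force: [-0.6, -2.2, 6.1]
width: 0.588
grasp_force: 10.0
```

```bash
python3 -c "
from bench import bot
o=bot.observe();print(o['moment'],o['contact_force'],o['tool_pos'])"
```

```text
[-0.41593411  0.45607486  0.02201477] [-0.55414167 -2.16635641  6.0684381 ] [ 0.52101485 -0.00347553  0.05900571]
```

{"method": "drive_tool", "body": {"deltas": "0 0 0 0 0 6; 0 0 0 0 0 0"}}

```text
clock: 26.2
tool_pos: [0.521, -0.0034, 0.0589]
orientation: [0.698, 0.716, -0.0, -0.0]
contact_force: [-1.9, -1.0, 3.9]
width: 0.584
grasp_force: 10.0
```

```bash
python3 -c "
from bench import bot
o=bot.observe();print(o['moment'],o['contact_force'],o['tool_pos'],o['joint_pos'])"
```

```text
[-0.24072543  0.42518839  0.15187906] [-1.94235029 -0.95881952  3.87774322] [ 0.52096748 -0.00336792  0.05886277] [-7.67895903e-02  4.21935860e-01  1.74962682e+00  3.49996067e-05
  9.70239635e-01 -1.01331602e-01]
```

{"method": "drive_tool", "body": {"deltas": "0 0 0 0 0 5; 0 0 0 0 0 0"}}

```text
clock: 26.45
tool_pos: [0.5209, -0.0034, 0.0588]
orientation: [0.729, 0.684, -0.0, -0.0]
contact_force: [-0.8, -0.2, 2.1]
width: 0.586
grasp_force: 10.0
```

```bash
python3 -c "
from bench import bot
o=bot.observe();print(o['moment'],o['contact_force'],o['tool_pos'])"
```

```text
[-0.19929099  0.32857815  0.22392989] [-0.76574933 -0.16507472  2.13566865] [ 0.52093279 -0.00335024  0.05877701]
```

{"method": "drive_tool", "body": {"deltas": "0 0 0 0 0 4; 0 0 0 0 0 0"}}

```text
clock: 26.7
tool_pos: [0.5209, -0.0034, 0.0587]
orientation: [0.753, 0.658, -0.0, -0.0]
contact_force: [-1.1, -0.4, 1.7]
width: 0.588
grasp_force: 10.0
```

```bash
python3 -c "
from bench import bot
o=bot.observe();print(o['moment'],o['contact_force'],o['tool_pos'])"
```

```text
[-0.17035103  0.37863144  0.30698193] [-1.12480927 -0.40705317  1.68757328] [ 0.52091406 -0.00340881  0.05872787]
```

Torque about the axis climbed from 0.15 to 0.31 N m over the last 9°, about 0.2 rad past first bite, so the cap is tight. I let go and back off.

{"method": "drive_tool", "body": {"deltas": "0 0 0 0 0 0; 0 0 0 0 0 0; 0 0 0 0 0 0; 0 0 0 0 0 0", "fingers": -0.6}}

```text
clock: 27.2
tool_pos: [0.5211, -0.0034, 0.0588]
orientation: [0.754, 0.656, 0.0, 0.0]
contact_force: [-1.1, 0.6, 0.1]
width: 0.801
grasp_force: 0.0
```

{"method": "drive_tool", "body": {"deltas": "0 0 -1 0 0 0; 0 0 -4 0 0 0; 0 0 -4 0 0 0; -5 0 0 0 0 0; -5 0 0 0 0 0; -5 0 0 0 0 0; -5 0 0 0 0 0; 0 0 0 0 0 0"}}

```text
clock: 28.2
tool_pos: [0.4928, -0.2041, 0.1495]
orientation: [0.756, 0.655, 0.0, 0.0]
contact_force: [-0.0, 0.4, 0.1]
width: 0.804
grasp_force: 0.0
```

Run:
```python
from h import *
a=bot.grab_frame("side");b=bot.grab_frame("top")
for c in("side","top"):
    for n in("cap","lugs"):
        for r in bot.place_of(c,n)[:4]: print(c,n,np.round(r["location"],4),round(r["confidence"],2))
o=bot.observe();print(o["tool_pos"],o["contact_force"],o["grasp_force"])
A=cv2.resize(cv2.cvtColor(a,4)[160:240,200:290],(450,400),interpolation=2);
B=cv2.resize(cv2.cvtColor(b,4)[170:230,210:262],(347,400),interpolation=2)
cv2.imwrite("pics/c3.png",np.hstack([A,B]))
```

```text
side cap [ 0.4428  0.1275 -0.0037] 0.89
side cap [ 0.5193 -0.0025 -0.0014] 0.61
side cap [ 0.5222 -0.0041  0.0476] 0.56
side cap [0.5908 0.1323 0.0031] 0.55
side lugs [0.4462 0.1311 0.0079] 0.78
side lugs [ 0.5239 -0.0013  0.0603] 0.58
side lugs [0.5931 0.1308 0.0073] 0.42
top cap [0.4472 0.1295 0.0009] 0.86
top cap [ 0.5897  0.1315 -0.0015] 0.73
top cap [ 0.5211 -0.0029 -0.    ] 0.59
top cap [ 0.5273 -0.0046  0.045 ] 0.56
top lugs [0.4475 0.1311 0.0103] 0.97
top lugs [ 0.5261 -0.0069  0.0595] 0.57
top lugs [0.589  0.1306 0.0094] 0.55
[ 0.4936107  -0.20050256  0.14905105] [-0.44378087  0.03399415 -0.93413584] 0.0
```

View pics/c3.png

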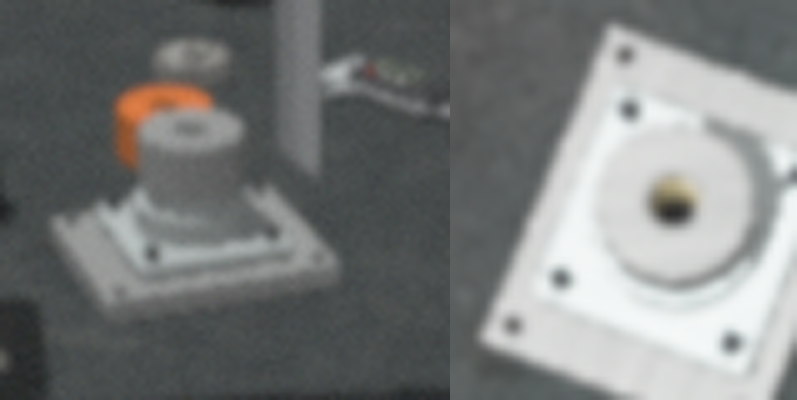

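The cap sits level and low on the neck, at (190,130) in the side crop, and the bronze bush shows through its hole at (672,200). The fingers are clear, so I hand in.

```bash
python3 -c "
from bench import bot
print(bot.close_job())"
```

```text
the job is handed in; nothing more can be done
None
```

The job is handed in: the bush is seated, and the cap dropped past the thread starts and was screwed clockwise until tight. The last pictures show the cap level and low on the neck with the fingers clear, but the hand-in gave no verdict and I could not read the clamping force directly.

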